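# Unclip the softener cover from a detergent drawer for rinsing

## Task

The detergent drawer is out of the machine for cleaning: unclip the cover of its softener compartment and lay it, right way up, flat in the rinse tray. Squeeze the cover's springy tab in towards its grip rib, by feel and no harder than it needs or it snaps, lever the tab end up so that the two tongues at the other end can be drawn out, and neither lift nor drag the drawer along nor drop the cover. Leave everything else where it is.

Things in the scene. Friction and masses are not known exactly. Their poses are not given: they have to be found in the camera images.
- drawer: Loose grey drawer, 0.7 kg, open top. Origin centre of underside; +x to the rear, z up. Box 230 (x) x 180 x 64 high; white fascia 84 high at x=-115..-127. Softener channel y=-33..33, walls 62 high. Inside it a cross wall x=-10..-6, top z=38, carries the cover; catch flange on its front, x=-18..-10, z=21..25. Keepers over the tongues from x=76.5 back, underside z=43.5.
- cover: White cover, 80 g, seated in the drawer at drawer x=30, z=38, same yaw. Origin panel-underside centre; panel x=-41..45, y +-31.5, z=0..3. Grip rib x=-19..-15, y +-17, z=3..24. Two tongues x=45..52, tops z=3, under the keepers: tab end up 10+ mm, then draw 8+ mm to -x. A rib under it (x=-35..-32, z=-6..0) stops it sliding before that. Stands level on skirts, z=-26.
- tab: Springy tab hinged on the cover's -x end. Origin at hinge: cover x=-53, z=1.5. Its hook, below, catches under the drawer's flange. Its thumb plate, 22 wide, stands up to a round bead at cover z=22, 43.5 mm from the rib's far face, but up to 5 mm more or less, as plates are bent: this pose does not show it. The bead goes in 3-4 mm (7 N) to unhook; hard stop at 4.7 mm (9 N). Over 18 N snaps it.
- cover_tab_end (a point): Middle of the panel's tab-end edge on its underside (cover x=-41, z=0); 38 mm above the drawer's underside when seated.
- tray: White rinse tray, loose, 220 (x) x 180 (y) x 30 mm high, walls 4 mm, floor top 4 mm above the underside. Origin centre of underside, x along its long side, z up. The cover standing level in it has its origin 30 mm above the tray's underside.
- tin: Bystander: stainless steel peg tin 90 x 130 x 62 mm high with flip-top lid; origin centre of underside.
- brush: Bystander: blue lint brush, head 100 x 38 x 14 mm, handle to +x, 194 mm in all; origin under the head's centre.
- scoop: Bystander: white plastic scoop, bowl 58 x 40 x 30 mm, handle to +x, lying in the drawer's compartment at drawer y=-62; origin under the bowl.
- peg1: Bystander: wooden spring clip peg 72 x 10 x 13 mm lying on the lid; origin centre of underside, x along it.
- peg2: Bystander: wooden spring clip peg 72 x 10 x 13 mm lying on the lid; origin centre of underside, x along it.
- peg3: Bystander: wooden spring clip peg 72 x 10 x 13 mm lying on the lid; origin centre of underside, x along it.
- peg4: Bystander: wooden spring clip peg 72 x 10 x 13 mm lying on the lid; origin centre of underside, x along it.
Mind the look-alikes: they are no part of the job. Leave any orange or yellow look-alike of the cover alone.

How it is judged:
By the outcome, as a careful person would: the job done as asked, in the order asked, and still so for the second after the job is handed in, with the robot touching nothing.
It also fails if it takes over 45 s, if anything falls off the work surface, if the arm or the gripper's body presses on something with over 40 N, if the wrist force passes 120 N, or if a joint passes its speed limit or range.

## Robot

A 6-joint arm with a two-finger parallel gripper is mounted at the origin on the work surface. World frame = base frame: x ahead of the robot, y to its left, z up, the work surface at z = 0. Lengths are in m, angles in rad, forces in N, time in s.
With the tool pointing down it reaches from about 0.35 to 0.775 m from the base axis. Payload 5.5 kg.
Tool frame: the origin (TCP) lies between the finger pads; the fingertips stand 19 mm ahead of it and the grasp point (between the pads) is the TCP; z points along the fingers, x is the direction in which the jaws open and shut, and the axes are right-handed (so a half turn about z gives the same grasp; the last joint's range is limited). The gripper opens to 85 mm and grips with 20 to 120 N. Pads are 22 mm wide; open, the fingers measure 114 mm over their backs; the gripper's body (76 mm by 85 mm) begins 54 mm behind the grasp point. The pads swing forward as they close: fully open they stand 13 mm farther back than shut.
Start: joints at [-1.463, 0.313, 0.046, 1.304, 0, 1.431], TCP at [0.141, -0.557, 0.25] pointing down, gripper open.
Joint ranges: [-2.76, 2.76], [-0.86, 1.69], [-1.03, 1.26], [-2.2, 2.34], [-1.47, 1.5], [-3.14, 3.14]. Speed limits (rad/s): [2.57, 2.57, 3.14, 3.14, 3.14, 3.14].

## Interface

Orientations are given as a unit quaternion [w, x, y, z].
In Python, from workcell import env gives the robot as it stands. The module is installed in compiled form; this text tells all that it offers.
- The arm moves only by the tool carry_out, never from a script. Its argument "steps" is a list of rows, each a list of 7 numbers: the gripper command: -1 is shut, 1 is fully open, values between are in proportion, then the shift along the tool's x, y, z in m, then the turn, a rotation vector about the tool's x, y, z in rad. A call has 1 to 20 rows; each row shifts and turns the commanded pose from where the row before left it, along the tool's axes as they then stand; what a row does not reach is not made up. A row lasts 1/8 s, in which the tool goes at most 62.5 mm and 10.7 degrees, less where a joint would pass 70% of its speed; a pose out of reach is approached as far as the arm can. A call with a gripper value outside its range is refused whole. The fingers move at their own pace and stop on an object; "grip_force" is the grip in N (left out, the last holds). Time passes only in rows, so rows that do not move let the fingers close. It gives the time, the measured TCP pose, the force and the opening at its end, in the units of the state.
- env.get_state(): the state, without advancing time (a new reading comes with each control period).
- env.read_camera(name): name is "scene" or "top"; returns a dict with "color" (480x640x3 uint8, red, green, blue), "K" (3x3 intrinsics, pixels), "dist" ([k1, k2, p1, p2, k3] as OpenCV has them; the pictures are not rectified), "R" (3x3) and "t" (3): a world point X has camera coordinates R X + t. Camera axes: x right, y down, z forward; pixel columns grow to the right and rows downward; lengths in m; the calibration is good to about 2 mm. A picture is of the moment at which its call begins. There is no depth.
- env.hand_in(): hands the job in, once; it reports no verdict.
The state is a dict: "clock": time; "joint_pos": joint angles; "qvel": joint speeds; "tau": joint torques, N m; "tcp_pos": TCP position; "orientation": TCP orientation; "wrist_force": force on the tool from outside, world axes, zero at the start; "ft_torque": the same for the moment, N m; "finger_gap": finger opening in m.
Only numpy, scipy, OpenCV 4.12 (cv2) and the standard library are available. Lean on these libraries where they do the work, as an engineer would, in place of code of your own. Each camera call takes 0.05 s, during which the arm holds its last target. There are 200 camera calls.

## Working session

There is one attempt and no reset: what is moved stays moved. The work goes in short steps, Python scripts to look and compute and a tool call to move; the robot and the scene stay as the last step left them, time stands still between calls to the robot, and variables do not carry over. Pictures are saved under pics/ and viewed, about 8 in all and at most 12, crops included, and the job is handed in when it is done.

Besides the shell and the picture viewer there is one more tool, called in YAML: its name, and indented under it one key for each argument. carry_out: Moves the arm, as the interface text tells. Its arguments: {"type":"object","properties":{"steps":{"type":"array","items":{"type":"array","items":{"type":"number"}}},"grip_force":{"type":"number"}},"required":["steps"]}

```bash
mkdir -p pics
cat > h.py <<'E'
import numpy as np,cv2
from workcell import env
def cam(n): return env.read_camera(n)
def ray(c,uv,z):
    p=cv2.undistortPoints(np.array([[uv]],float),np.array(c['K']),np.array(c['dist']))[0,0]
    R=np.array(c['R']);t=np.array(c['t']);o=-R.T@t;d=R.T@np.array([p[0],p[1],1]);s=(z-o[2])/d[2];return o+s*d
def proj(c,X):
    return cv2.projectPoints(np.atleast_2d(np.array(X,float)),cv2.Rodrigues(np.array(c['R']))[0],np.array(c['t'],float),np.array(c['K']),np.array(c['dist']))[0][:,0]
def save(c,n): cv2.imwrite('pics/'+n,c['color'][:,:,::-1] if isinstance(c,dict) else c[:,:,::-1])
E
python3 - <<'E'
from h import *
for n in('scene','top'):
    c=cam(n);save(c,n+'0.png');R=np.array(c['R']);print(n,-R.T@np.array(c['t']),R[2],c['K'][0][0])
s=env.get_state();print(s)
E
```

```text
scene [ 1.08542347 -0.18359356  0.67737279] [-0.65966942  0.18905388 -0.72738909] 470.5796577653202
top [ 0.43966394 -0.02499153  1.20870786] [ 0.06039361 -0.00112563 -0.99817401] 593.4126914572518
{'clock': 0.1, 'joint_pos': array([-1.46267025e+00,  3.13935645e-01,  4.51016150e-02,  1.30357773e+00,
       -1.45787732e-05,  1.43117620e+00]), 'qvel': array([-0.00168091, -0.00050935,  0.00283693,  0.00014666,  0.00065025,
       -0.00114571]), 'tau': array([ 2.21847826e-03, -4.81720591e+01,  2.99246407e+01,  1.26827441e-02,
       -2.23530938e-04,  6.15088396e-06]), 'tcp_pos': array([ 0.1409319 , -0.55703734,  0.24949581]), 'orientation': array([-5.74992614e-04,  7.89056018e-01, -6.14320721e-01, -5.67313228e-04]), 'wrist_force': array([-0.18087981,  0.44174501, -0.58720692]), 'ft_torque': array([0.04463752, 0.02882505, 0.04748534]), 'finger_gap': 0.0854522601715395}
```

View pics/top0.png

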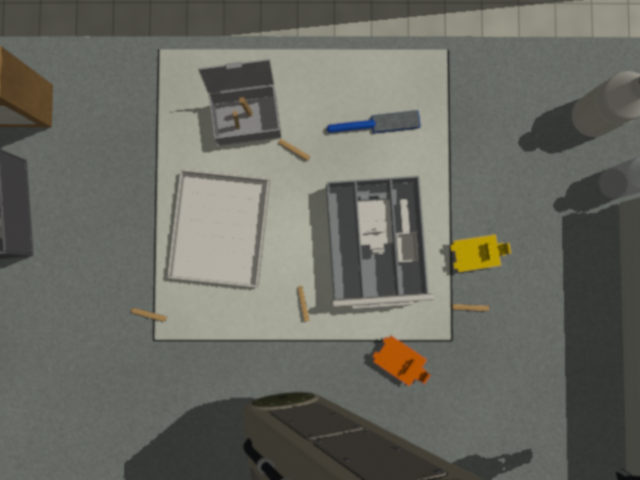

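View pics/scene0.png

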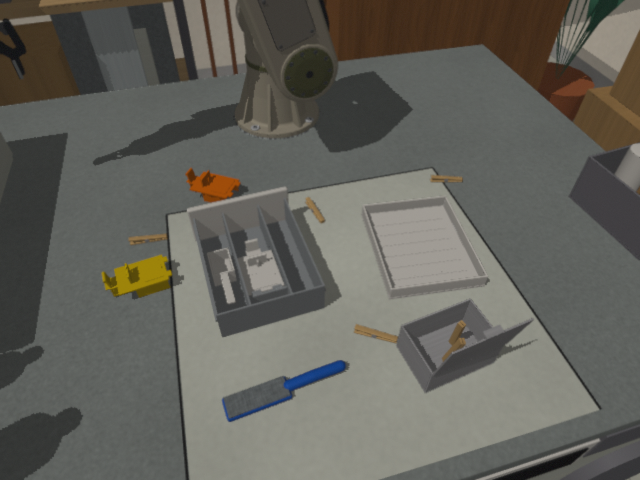

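Both views show the work area. Candidates for the cover: orange at top (402,360), yellow at top (480,253), and white in the drawer's middle channel at top (372,222). I choose the white one. Brush, tin, tray and pegs are clear of the drawer. Next, one close crop.

Run:
```python
from h import *
c=cam('top');a=c['color'][165:315,315:445];a=cv2.resize(a,None,fx=4,fy=4,interpolation=cv2.INTER_CUBIC)
s=cam('scene');b=s['color'][180:340,180:335];b=cv2.resize(b,(int(155*3.75),600),interpolation=cv2.INTER_CUBIC)
b=b[:,:280+0] if 0 else b
im=np.hstack([cv2.resize(a,(390,450)),cv2.resize(b,(410,423)) if 0 else cv2.copyMakeBorder(cv2.resize(b,(410,423)),0,27,0,0,cv2.BORDER_CONSTANT)])
save(im,'crop1.png')
```

```text
(no output)
```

View pics/crop1.png

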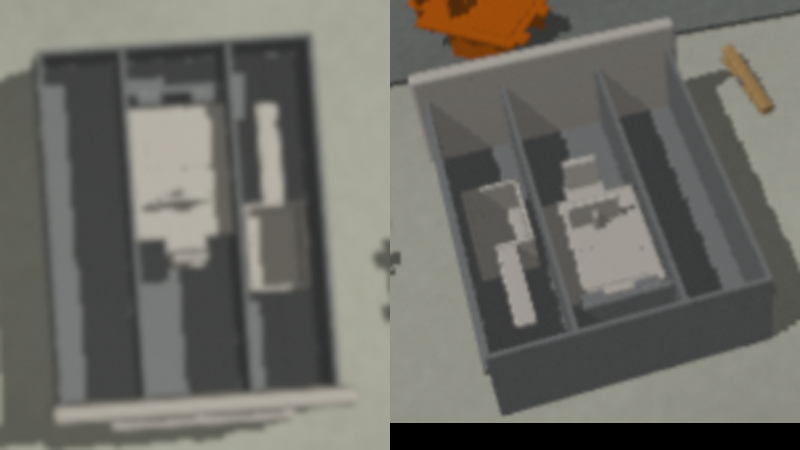

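The crop shows the white cover in the middle channel, with its tab toward the fascia (crop about (187,252), top about (377,249)) and the rib at about (373,231). It's the right one. Now I'll measure the drawer and tray.

Run:
```python
from h import *
c=cam('top')
f=lambda x,y,z:ray(c,(315+x/3-.33,165+y/3-.33),z)
rl=f(38,53,.064);rr=f(310,37,.064);fl=f(55,409,.084);fr=f(355,390,.084)
print('rl',rl,'rr',rr,'fl',fl,'fr',fr,np.linalg.norm(rl-rr),np.linalg.norm(fl-fr))
print('len',np.linalg.norm(((rl+rr)/2-(fl+fr)/2)[:2]))
u=((rl+rr)/2-(fl+fr)/2)[:2];print('yaw axis',np.arctan2(u[1],u[0]),'yaw rear',np.arctan2(*(-(rr-rl)[[0]]*-1).tolist(),-(rr-rl)[1]) , 'yaw fascia',np.arctan2((fr-fl)[0],-(fr-fl)[1]))
u/=np.linalg.norm(u);ctr=((rl+rr)/2)[:2]-.115*u;print('ctr',ctr)
# cover check: panel rear corners z=.041
for p in((128,107,.041),(210,104,.041),(187,265,.060),(166,252,.060),(208,248,.060)):
    X=f(*p)[:2]-ctr;print(p,'drawer xy',X@u,X@np.array([-u[1],u[0]]))
# tray via mask
im=c['color'].astype(int);hsv=cv2.cvtColor(c['color'],cv2.COLOR_RGB2HSV)
g=cv2.cvtColor(c['color'],cv2.COLOR_RGB2GRAY)
sub=cv2.resize(c['color'][160:300,155:280],None,fx=4,fy=4,interpolation=cv2.INTER_CUBIC);save(sub,'tray.png')
```

```text
rl [ 0.63125668 -0.05038316  0.064     ] rr [ 0.64200393 -0.22696347  0.064     ] fl [ 0.40198688 -0.0606043   0.084     ] fr [ 0.41407457 -0.24969995  0.084     ] 0.17690706487843044 0.18948160167945086
len 0.22919275610114412
yaw axis 0.0719614625637852 yaw rear 0.06078822425012434 yaw fascia 0.06383686492879125
ctr [ 0.52192794 -0.14694174]
(128, 107, 0.041) drawer xy 0.07973833824984963 0.030974899607889805
(210, 104, 0.041) drawer xy 0.07790975761162143 -0.023209962532717128
(187, 265, 0.06) drawer xy -0.027889991832934887 0.0022350226121249104
(166, 252, 0.06) drawer xy -0.018543080780364617 0.015130531131389718
(208, 248, 0.06) drawer xy -0.0178822668081991 -0.012160076293577685
```

View pics/tray.png

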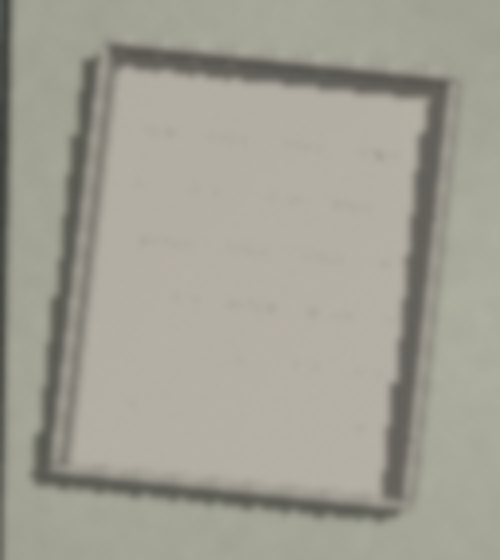

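carry_out:
  steps:
    - [0.46, 0, 0, 0, 0, 0, -0.1736]
    - [0.46, 0, 0, 0, 0, 0, -0.1736]
    - [0.46, 0, 0, 0, 0, 0, -0.1736]
    - [0.46, 0, 0, 0, 0, 0, -0.1736]
    - [0.46, 0, 0, 0, 0, 0, -0.1736]
    - [0.46, 0, 0, 0, 0, 0, -0.1736]
    - [0.46, 0, 0, 0, 0, 0, -0.1736]
    - [0.46, 0, 0, 0, 0, 0, -0.1736]
    - [0.46, 0.04, -0.0384, 0.008, 0, 0, 0]
    - [0.46, 0.04, -0.0384, 0.008, 0, 0, 0]
    - [0.46, 0.04, -0.0384, 0.008, 0, 0, 0]
    - [0.46, 0.04, -0.0384, 0.008, 0, 0, 0]
    - [0.46, 0.04, -0.0384, 0.008, 0, 0, 0]
    - [0.46, 0.04, -0.0384, 0.008, 0, 0, 0]
    - [0.46, 0.04, -0.0384, 0.008, 0, 0, 0]
    - [0.46, 0.04, -0.0384, 0.008, 0, 0, 0]
    - [0.46, 0.04, -0.0384, 0.008, 0, 0, 0]
    - [0.46, 0.04, -0.0384, 0.008, 0, 0, 0]
  grip_force: 20

```text
clock: 2.5
tcp_pos: [0.516, -0.1465, 0.1701]
orientation: [0.0, 0.999, 0.033, 0.0]
wrist_force: [0.2, -0.5, 0.4]
finger_gap: 0.0622
```

carry_out:
  steps:
    - [0.46, 0, 0, 0, 0, 0, 0]
    - [0.46, 0, 0, 0, 0, 0, 0]

```text
clock: 2.75
tcp_pos: [0.5146, -0.1479, 0.1701]
orientation: [0.0, 0.999, 0.033, -0.0]
wrist_force: [0.1, 0.1, -0.1]
finger_gap: 0.0625
```

Run:
```python
from h import *
from scipy.spatial.transform import Rotation as Ro
c=cam('top')
P=[ray(c,(155+x/4-.4,160+y/4-.4),.030) for x,y in((104,46),(454,80),(409,509),(46,474))]
P=np.array(P)[:,:2];print(P.round(4),[np.linalg.norm(P[i]-P[(i+1)%4]).round(4) for i in range(4)],'tray ctr',P.mean(0))
u=(P[0]+P[1]-P[2]-P[3]);print('tray yaw',np.arctan2(u[1],u[0]))
s=env.get_state();q=s['orientation'];M=Ro.from_quat(np.r_[q[1:],q[0]]).as_matrix();print(s['tcp_pos'],M.round(4).tolist(),s['finger_gap'],s['joint_pos'].round(3),s['wrist_force'],s['clock'])
sc=cam('scene');b=sc['color'][120:330,150:350];save(cv2.resize(b,None,fx=2.85,fy=2.85,interpolation=cv2.INTER_CUBIC),'above.png')
```

```text
[[0.6594 0.2432]
 [0.6423 0.0675]
 [0.4279 0.0886]
 [0.445  0.2688]] [np.float64(0.1765), np.float64(0.2154), np.float64(0.181), np.float64(0.2159)] tray ctr [0.54366696 0.16703301]
tray yaw -0.10831439450625188
[ 0.51439593 -0.14848185  0.17027098] [[0.9979, 0.0652, -0.0005], [0.0652, -0.9979, -0.0002], [-0.0005, 0.0002, -1.0]] 0.06199804266608592 [-0.431  0.275 -0.206  1.09  -0.     1.075] [-0.40409792 -0.64609469  0.40587172] 2.8
```

View pics/above.png

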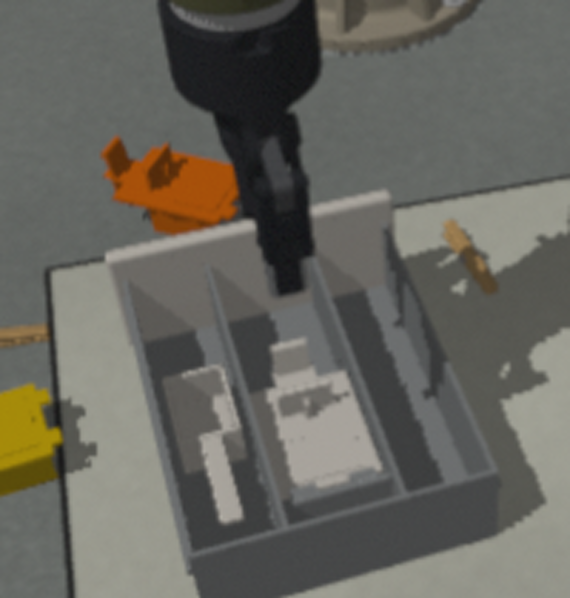

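The gripper is above the drawer, jaws along its length. The tab plate's top edge is at crop (272,347)–(307,341), and the rear rim corners at (193,555) and (493,473). I'll cross-check these against the scene view.

Run:
```python
from h import *
c=cam('scene');yaw=.066
u=np.array([np.cos(yaw),np.sin(yaw)]);v=np.array([-u[1],u[0]]);ctr=np.array([.5219,-.1469])
for n,x,y,z in(('rearR',193,555,.064),('rearL',493,473,.064),('beadR',272,347,.06),('beadL',307,341,.06),('panrR',295,492,.041),('panrL',380,467,.041),('fascR',110,258,.084),('fascL',388,196,.084)):
    X=ray(c,(150+x/2.85-.3,120+y/2.85-.3),z)[:2]-ctr;print(n,(1000*X@u).round(1),(1000*X@v).round(1))
```

```text
rearR 115.0 -85.8
rearL 115.1 87.9
beadR -27.0 -9.5
beadL -24.9 12.6
panrR 73.8 -21.0
panrL 72.2 31.5
fascR -115.2 -93.3
fascL -115.7 93.6
```

carry_out:
  steps:
    - [0.46, 0.0005, -0.002, 0.03, 0, 0, 0]
    - [0.46, 0, 0, 0.03, 0, 0, 0]
    - [0.46, 0, 0, 0.025, 0, 0, 0]
    - [0.46, 0, 0, 0.015, 0, 0, 0]
    - [0.46, 0, 0, 0.006, 0, 0, 0]
    - [0.46, 0, 0, 0, 0, 0, 0]
    - [0.3, 0, 0, 0, 0, 0, 0]
    - [0.26, 0, 0, 0, 0, 0, 0]
    - [0.22, 0, 0, 0, 0, 0, 0]

```text
clock: 4.03
tcp_pos: [0.5156, -0.146, 0.0647]
orientation: [0.0, 0.999, 0.033, 0.0]
wrist_force: [0.1, 0.5, 0.3]
finger_gap: 0.0523
```

carry_out:
  steps:
    - [0.2, 0, 0, 0, 0, 0, 0]
    - [0.2, 0, 0, 0, 0, 0, 0]

```text
clock: 4.28
tcp_pos: [0.5153, -0.146, 0.0643]
orientation: [0.0, 0.999, 0.033, 0.0]
wrist_force: [0.2, -0.4, 0.2]
finger_gap: 0.0511
```

carry_out:
  steps:
    - [0.2, 0.002, 0, 0.0005, 0, 0, 0]
    - [0.17, 0, 0, 0, 0, 0, 0]
    - [0.17, 0, 0, 0, 0, 0, 0]

```text
clock: 4.65
tcp_pos: [0.5173, -0.1459, 0.0637]
orientation: [0.0, 0.999, 0.033, -0.0]
wrist_force: [-0.5, 0.0, -0.8]
finger_gap: 0.0499
```

carry_out:
  steps:
    - [0.15, 0, 0, 0, 0, 0, 0]
    - [0.15, 0, 0, 0, 0, 0, 0]

```text
clock: 4.9
tcp_pos: [0.5173, -0.1459, 0.0638]
orientation: [0.0, 0.999, 0.033, -0.0]
wrist_force: [-0.1, -0.3, -0.1]
finger_gap: 0.0491
```

carry_out:
  steps:
    - [0.13, 0, 0, 0, 0, 0, 0]
    - [0.13, 0, 0, 0, 0, 0, 0]

```text
clock: 5.15
tcp_pos: [0.5173, -0.1459, 0.0638]
orientation: [0.0, 0.999, 0.033, 0.0]
wrist_force: [-0.0, 0.1, 0.3]
finger_gap: 0.0486
```

carry_out:
  steps:
    - [0.11, 0, 0, 0, 0, 0, 0]
    - [0.11, 0, 0, 0, 0, 0, 0]

```text
clock: 5.4
tcp_pos: [0.5173, -0.1459, 0.0638]
orientation: [0.0, 0.999, 0.033, 0.0]
wrist_force: [-0.1, 0.4, -0.0]
finger_gap: 0.0474
```

carry_out:
  steps:
    - [0.09, 0, 0, 0, 0, 0, 0]
    - [0.09, 0, 0, 0, 0, 0, 0]

```text
clock: 5.65
tcp_pos: [0.5172, -0.1459, 0.0638]
orientation: [0.0, 0.999, 0.033, -0.0]
wrist_force: [-0.4, 0.3, 0.5]
finger_gap: 0.0467
```

carry_out:
  steps:
    - [0.07, 0, 0, 0, 0, 0, 0]
    - [0.07, 0, 0, 0, 0, 0, 0]

```text
clock: 5.9
tcp_pos: [0.5171, -0.1459, 0.0638]
orientation: [0.0, 0.999, 0.033, -0.0]
wrist_force: [-1.0, 0.1, 0.9]
finger_gap: 0.0461
```

Bead contact is showing (−1 N in x). Next I close the rib side with the bead pad held in place.

carry_out:
  steps:
    - [0.05, -0.0004, 0, 0, 0, 0, 0]
    - [0.05, 0, 0, 0, 0, 0, 0]

```text
clock: 6.15
tcp_pos: [0.517, -0.1459, 0.0638]
orientation: [0.0, 0.999, 0.033, 0.0]
wrist_force: [0.0, 0.2, -0.3]
finger_gap: 0.0449
```

carry_out:
  steps:
    - [0.035, -0.0003, 0, 0, 0, 0, 0]
    - [0.035, 0, 0, 0, 0, 0, 0]

```text
clock: 6.4
tcp_pos: [0.5166, -0.1459, 0.0638]
orientation: [0.0, 0.999, 0.033, 0.0]
wrist_force: [-0.6, -0.0, 0.6]
finger_gap: 0.0446
```

carry_out:
  steps:
    - [0.02, -0.0003, 0, 0, 0, 0, 0]
    - [0.02, 0, 0, 0, 0, 0, 0]

```text
clock: 6.65
tcp_pos: [0.5164, -0.1459, 0.0638]
orientation: [0.0, 0.999, 0.033, 0.0]
wrist_force: [0.8, 1.3, -0.3]
finger_gap: 0.0436
```

carry_out:
  steps:
    - [0.02, 0, 0, 0, 0, 0, 0]

```text
clock: 6.78
tcp_pos: [0.5164, -0.1459, 0.0638]
orientation: [0.0, 0.999, 0.033, 0.0]
wrist_force: [0.6, 0.7, 0.6]
finger_gap: 0.0435
```

carry_out:
  steps:
    - [0.02, 0, 0, 0, 0, 0, 0]

```text
clock: 6.9
tcp_pos: [0.5164, -0.146, 0.0638]
orientation: [0.0, 0.999, 0.033, 0.0]
wrist_force: [0.7, -0.5, -0.7]
finger_gap: 0.0433
```

carry_out:
  steps:
    - [0.02, 0, 0, 0, 0, 0, 0]

```text
clock: 7.02
tcp_pos: [0.5164, -0.1459, 0.0638]
orientation: [0.0, 0.999, 0.033, 0.0]
wrist_force: [-0.3, 0.9, -1.0]
finger_gap: 0.0432
```

carry_out:
  steps:
    - [0.005, -0.0003, 0, 0, 0, 0, 0]
    - [0.005, 0, 0, 0, 0, 0, 0]

```text
clock: 7.28
tcp_pos: [0.5162, -0.146, 0.0639]
orientation: [0.0, 0.999, 0.033, 0.0]
wrist_force: [0.4, 0.1, 0.9]
finger_gap: 0.043
```

carry_out:
  steps:
    - [0.005, 0, 0, 0, 0, 0, 0]

```text
clock: 7.4
tcp_pos: [0.5162, -0.146, 0.0639]
orientation: [0.0, 0.999, 0.033, 0.0]
wrist_force: [1.4, -0.2, 0.9]
finger_gap: 0.043
```

carry_out:
  steps:
    - [0.005, 0, 0, 0, 0, 0, 0]

```text
clock: 7.52
tcp_pos: [0.5161, -0.146, 0.0639]
orientation: [0.0, 0.999, 0.033, 0.0]
wrist_force: [1.1, 0.5, 1.1]
finger_gap: 0.0426
```

carry_out:
  steps:
    - [-0.015, 0, 0, 0, 0, 0, 0]
    - [-0.015, 0, 0, 0, 0, 0, 0]

```text
clock: 7.78
tcp_pos: [0.5164, -0.146, 0.0641]
orientation: [0.0, 0.999, 0.033, 0.0]
wrist_force: [2.4, -0.4, 1.8]
finger_gap: 0.0424
```

carry_out:
  steps:
    - [-0.015, 0, 0, 0, 0, 0, 0]

```text
clock: 7.9
tcp_pos: [0.5164, -0.146, 0.064]
orientation: [0.0, 0.999, 0.033, 0.0]
wrist_force: [2.1, 0.7, 2.5]
finger_gap: 0.0422
```

carry_out:
  steps:
    - [-0.015, 0.0003, 0, 0, 0, 0, 0]
    - [-0.015, 0, 0, 0, 0, 0, 0]

```text
clock: 8.15
tcp_pos: [0.5164, -0.146, 0.064]
orientation: [0.0, 0.999, 0.033, 0.0]
wrist_force: [1.1, 0.2, 4.6]
finger_gap: 0.0424
```

carry_out:
  steps:
    - [-0.015, 0.0003, 0, 0, 0, 0, 0]
    - [-0.015, 0, 0, 0, 0, 0, 0]

```text
clock: 8.4
tcp_pos: [0.5165, -0.146, 0.0639]
orientation: [0.0, 0.999, 0.033, -0.0]
wrist_force: [0.2, -0.6, 5.9]
finger_gap: 0.042
```

carry_out:
  steps:
    - [-0.015, 0.0004, 0, 0, 0, 0, 0]
    - [-0.015, 0, 0, 0, 0, 0, 0]

```text
clock: 8.65
tcp_pos: [0.5165, -0.146, 0.0636]
orientation: [0.0, 0.999, 0.033, -0.0]
wrist_force: [-1.7, -0.3, 4.8]
finger_gap: 0.0423
```

carry_out:
  steps:
    - [-0.015, -0.0002, 0, -0.0006, 0, 0, 0]
    - [-0.015, 0, 0, 0, 0, 0, 0]

```text
clock: 8.9
tcp_pos: [0.516, -0.1455, 0.0637]
orientation: [-0.0, 0.999, 0.033, -0.001]
wrist_force: [0.3, -0.5, -0.3]
finger_gap: 0.0423
```

carry_out:
  steps:
    - [-0.015, 0, 0, -0.0004, 0, 0, 0]
    - [-0.015, 0, 0, 0, 0, 0, 0]

```text
clock: 9.15
tcp_pos: [0.5166, -0.1458, 0.0646]
orientation: [-0.0, 0.999, 0.033, -0.0]
wrist_force: [-0.7, -0.5, -1.0]
finger_gap: 0.0421
```

carry_out:
  steps:
    - [-0.03, 0.0003, 0, -0.0002, 0, 0, 0]
    - [-0.03, 0, 0, 0, 0, 0, 0]

```text
clock: 9.4
tcp_pos: [0.5171, -0.1459, 0.065]
orientation: [0.0, 0.999, 0.033, 0.0]
wrist_force: [-0.7, -0.5, 0.4]
finger_gap: 0.0416
```

carry_out:
  steps:
    - [-0.04, 0.0002, 0, -0.0002, 0, 0, 0]
    - [-0.04, 0, 0, 0, 0, 0, 0]

```text
clock: 9.65
tcp_pos: [0.5173, -0.1459, 0.0652]
orientation: [0.0, 0.999, 0.033, 0.0]
wrist_force: [-0.6, -0.2, -0.4]
finger_gap: 0.0408
```

carry_out:
  steps:
    - [-0.04, 0, 0, 0, 0, 0, 0]
    - [-0.04, 0, 0, 0, 0, 0, 0]

```text
clock: 9.9
tcp_pos: [0.5173, -0.1459, 0.0652]
orientation: [0.0, 0.999, 0.033, -0.0]
wrist_force: [1.3, 0.7, -1.8]
finger_gap: 0.0411
```

carry_out:
  steps:
    - [-0.05, 0.0002, 0, 0, 0, 0, 0]
    - [-0.05, 0, 0, 0, 0, 0, 0]

```text
clock: 10.15
tcp_pos: [0.5175, -0.1459, 0.0652]
orientation: [0.0, 0.999, 0.033, 0.0]
wrist_force: [-0.2, 0.0, -0.3]
finger_gap: 0.0404
```

carry_out:
  steps:
    - [-0.057, 0.0001, 0, 0, 0, 0, 0]
    - [-0.057, 0, 0, 0, 0, 0, 0]

```text
clock: 10.4
tcp_pos: [0.5176, -0.1458, 0.0652]
orientation: [0.0, 0.999, 0.033, 0.0]
wrist_force: [0.2, -0.6, -0.9]
finger_gap: 0.0405
```

carry_out:
  steps:
    - [-0.057, 0, 0, 0, 0, 0, 0]
    - [-0.057, 0, 0, 0, 0, 0, 0]

```text
clock: 10.65
tcp_pos: [0.5176, -0.1458, 0.0652]
orientation: [0.0, 0.999, 0.033, -0.0]
wrist_force: [0.1, -0.9, -0.4]
finger_gap: 0.0408
```

carry_out:
  steps:
    - [-0.057, 0.0005, 0, -0.0016, 0, -0.02, 0]
    - [-0.057, 0, 0, 0, 0, 0, 0]

```text
clock: 10.9
tcp_pos: [0.5184, -0.1459, 0.0669]
orientation: [0.0, 0.999, 0.033, -0.01]
wrist_force: [-1.1, 0.1, -1.9]
finger_gap: 0.0405
```

carry_out:
  steps:
    - [-0.057, 0, 0, 0, 0, 0, 0]

```text
clock: 11.02
tcp_pos: [0.5182, -0.1458, 0.0667]
orientation: [0.0, 0.999, 0.033, -0.01]
wrist_force: [-0.1, 0.0, -1.9]
finger_gap: 0.0409
```

carry_out:
  steps:
    - [-0.067, 0, 0, 0, 0, 0, 0]
    - [-0.067, 0.0005, 0, -0.0016, 0, -0.02, 0]
    - [-0.067, 0, 0, 0, 0, 0, 0]

```text
clock: 11.4
tcp_pos: [0.5192, -0.1459, 0.0686]
orientation: [0.001, 0.999, 0.033, -0.02]
wrist_force: [0.1, -0.3, -1.8]
finger_gap: 0.04
```

carry_out:
  steps:
    - [-0.067, 0, 0, 0, 0, 0, 0]

```text
clock: 11.52
tcp_pos: [0.5187, -0.1458, 0.0683]
orientation: [0.001, 0.999, 0.033, -0.02]
wrist_force: [-0.3, -0.5, -1.1]
finger_gap: 0.0398
```

Run:
```python
from h import *
sc=cam('scene');b=sc['color'][170:330,190:330];save(cv2.resize(b,None,fx=3.75,fy=3.75,interpolation=cv2.INTER_CUBIC),'lev.png')
```

```text
(no output)
```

View pics/lev.png

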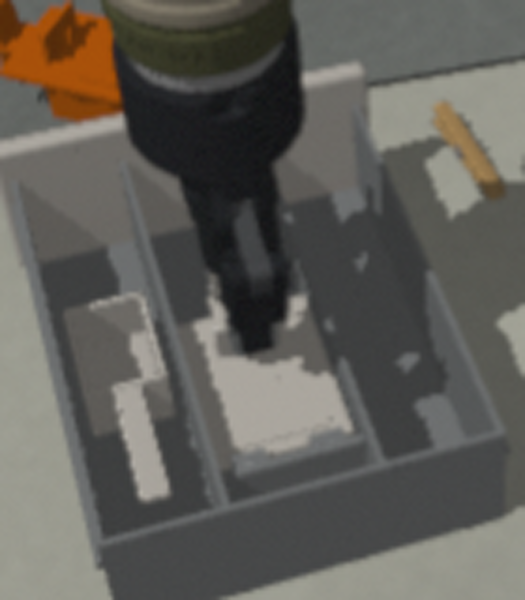

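The view shows the jaws on tab and rib, the drawer still in place, and the force low while levering. The hook has let go, so I continue the lever.

carry_out:
  steps:
    - [-0.067, 0.0005, 0, -0.0017, 0, -0.02, 0]
    - [-0.067, 0.0005, 0, -0.0017, 0, -0.02, 0]
    - [-0.067, 0, 0, 0, 0, 0, 0]

```text
clock: 11.95
tcp_pos: [0.5204, -0.1458, 0.0718]
orientation: [0.001, 0.999, 0.033, -0.04]
wrist_force: [-0.7, -0.2, -1.0]
finger_gap: 0.0401
```

carry_out:
  steps:
    - [-0.067, 0.0005, 0, -0.0017, 0, -0.02, 0]
    - [-0.067, 0.0005, 0, -0.0017, 0, -0.02, 0]
    - [-0.067, 0, 0, 0, 0, 0, 0]

```text
clock: 12.32
tcp_pos: [0.5216, -0.1457, 0.075]
orientation: [0.002, 0.998, 0.033, -0.06]
wrist_force: [-0.3, 0.2, -1.8]
finger_gap: 0.0399
```

carry_out:
  steps:
    - [-0.067, 0.0005, 0, -0.0017, 0, -0.02, 0]
    - [-0.067, 0.0005, 0, -0.0017, 0, -0.02, 0]
    - [-0.067, 0, 0, 0, 0, 0, 0]

```text
clock: 12.7
tcp_pos: [0.523, -0.1456, 0.0783]
orientation: [0.003, 0.996, 0.033, -0.08]
wrist_force: [-1.0, -0.7, -0.9]
finger_gap: 0.0403
```

carry_out:
  steps:
    - [-0.067, -0.002, 0, 0.0003, 0, 0, 0]
    - [-0.067, -0.002, 0, 0.0003, 0, 0, 0]
    - [-0.067, -0.002, 0, 0.0003, 0, 0, 0]

```text
clock: 13.08
tcp_pos: [0.5161, -0.1459, 0.0784]
orientation: [0.003, 0.996, 0.033, -0.08]
wrist_force: [-0.7, -0.3, -0.9]
finger_gap: 0.04
```

carry_out:
  steps:
    - [-0.067, -0.002, 0, 0.0003, 0, 0, 0]
    - [-0.067, -0.002, 0, 0.0003, 0, 0, 0]
    - [-0.067, -0.002, 0, 0.0003, 0, 0, 0]
    - [-0.067, -0.002, 0, 0.0003, 0, 0, 0]
    - [-0.067, 0, 0, 0, 0, 0, 0]

```text
clock: 13.7
tcp_pos: [0.5082, -0.1464, 0.0784]
orientation: [0.003, 0.996, 0.033, -0.08]
wrist_force: [-0.0, 0.1, 0.3]
finger_gap: 0.0399
```

Run:
```python
from h import *
sc=cam('scene');b=sc['color'][170:330,190:330];save(cv2.resize(b,None,fx=3.75,fy=3.75,interpolation=cv2.INTER_CUBIC),'drawn.png')
```

```text
(no output)
```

View pics/drawn.png

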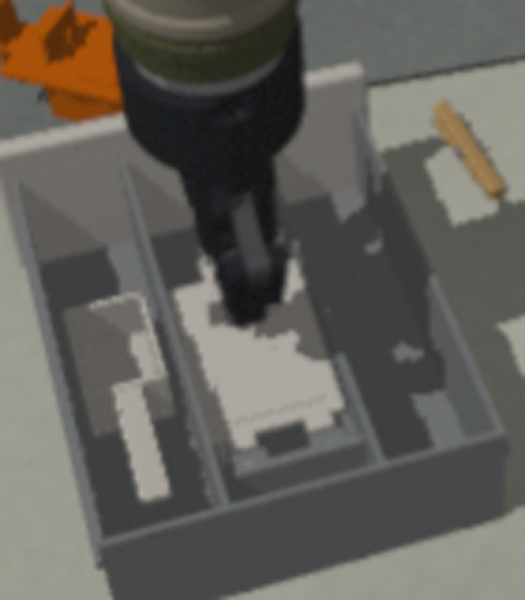

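The view shows the tongues drawn clear of the keepers (crop (260,430)), and the drawer's rim is unmoved. Next is the lift.

carry_out:
  steps:
    - [-0.067, -0.0006, 0, -0.004, 0, 0, 0]
    - [-0.067, -0.0013, 0, -0.008, 0, 0, 0]
    - [-0.067, -0.0016, 0, -0.01, 0, 0, 0]
    - [-0.067, -0.002, 0, -0.0125, 0, 0, 0]
    - [-0.067, -0.002, 0, -0.0125, 0, 0, 0]
    - [-0.067, -0.002, 0, -0.0125, 0, 0, 0]
    - [-0.067, -0.002, 0, -0.0125, 0, 0, 0]
    - [-0.067, -0.002, 0, -0.0125, 0, 0, 0]
    - [-0.067, -0.0016, 0, -0.01, 0, 0, 0]
    - [-0.067, -0.0013, 0, -0.008, 0, 0, 0]
    - [-0.067, 0, 0, -0.004, 0, 0.02, 0]
    - [-0.067, 0, 0, 0, 0, 0.03, 0]
    - [-0.067, 0, 0, 0, 0, 0.04, 0]
    - [-0.067, 0, 0, 0, 0, 0.04, 0]
    - [-0.067, 0, 0, 0, 0, 0.03, 0]
    - [-0.067, 0, 0, 0, 0, 0, 0]

```text
clock: 15.75
tcp_pos: [0.5084, -0.1463, 0.1862]
orientation: [0.0, 0.999, 0.033, 0.0]
wrist_force: [0.2, -0.4, -0.5]
finger_gap: 0.0403
```

Run:
```python
from h import *
from scipy.spatial.transform import Rotation as Ro
s=env.get_state();q=s['orientation'];M=Ro.from_quat(np.r_[q[1:],q[0]]).as_matrix();print(s['tcp_pos'],M.round(3).tolist(),s['joint_pos'].round(2))
sc=cam('scene');b=sc['color'][40:340,150:400];b=cv2.resize(b,(500,600),interpolation=cv2.INTER_CUBIC);save(b,'lift.png')
```

```text
[ 0.50843256 -0.14633448  0.18624867] [[0.998, 0.065, 0.0], [0.065, -0.998, -0.0], [0.0, 0.0, -1.0]] [-0.43  0.25 -0.2   1.12  0.    1.07]
```

View pics/lift.png

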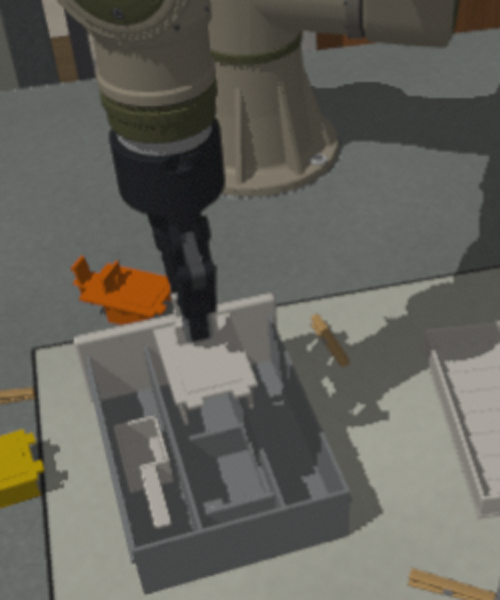

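The view shows the cover held right way up and near level above the drawer, with everything else in place. Now I carry it to the tray.

carry_out:
  steps:
    - [-0.067, 0.0023, -0.01, 0, 0, 0, 0]
    - [-0.067, 0.0023, -0.02, 0, 0, 0, 0]
    - [-0.067, 0.0023, -0.035, 0, 0, 0, 0]
    - [-0.067, 0.0023, -0.035, 0, 0, 0, 0]
    - [-0.067, 0.0023, -0.035, 0, 0, 0, 0]
    - [-0.067, 0.0023, -0.035, 0, 0, 0, 0]
    - [-0.067, 0.0023, -0.035, 0, 0, 0, 0]
    - [-0.067, 0.0023, -0.035, 0, 0, 0, 0]
    - [-0.067, 0.0023, -0.035, 0, 0, 0, 0]
    - [-0.067, 0.0023, -0.025, 0, 0, 0, 0]
    - [-0.067, 0.0023, -0.0157, 0, 0, 0, 0]
    - [-0.067, 0, 0, 0, 0, 0, 0.06]
    - [-0.067, 0, 0, 0, 0, 0, 0.06]
    - [-0.067, 0, 0, 0, 0, 0, 0.054]
    - [-0.067, 0, 0, 0.008, 0, 0, 0]
    - [-0.067, 0, 0, 0.02, 0, 0, 0]
    - [-0.067, 0, 0, 0.02, 0, 0, 0]
    - [-0.067, 0, 0, 0.02, 0, 0, 0]
    - [-0.067, 0, 0, 0.012, 0, 0, 0]
    - [-0.067, 0, 0, 0, 0, 0, 0]

```text
clock: 18.3
tcp_pos: [0.5128, 0.1702, 0.1051]
orientation: [0.0, 0.999, -0.054, -0.001]
wrist_force: [-0.2, -0.7, -0.8]
finger_gap: 0.0401
```

Run:
```python
from h import *
sc=cam('scene');b=sc['color'][90:330,300:540];b=cv2.resize(b,(600,600),interpolation=cv2.INTER_CUBIC);save(b,'over.png')
s=env.get_state();print(s['tcp_pos'],s['orientation'])
```

```text
[0.51341067 0.17032103 0.10590756] [ 1.24251744e-04  9.98547034e-01 -5.38856727e-02 -3.72782678e-04]
```

View pics/over.png

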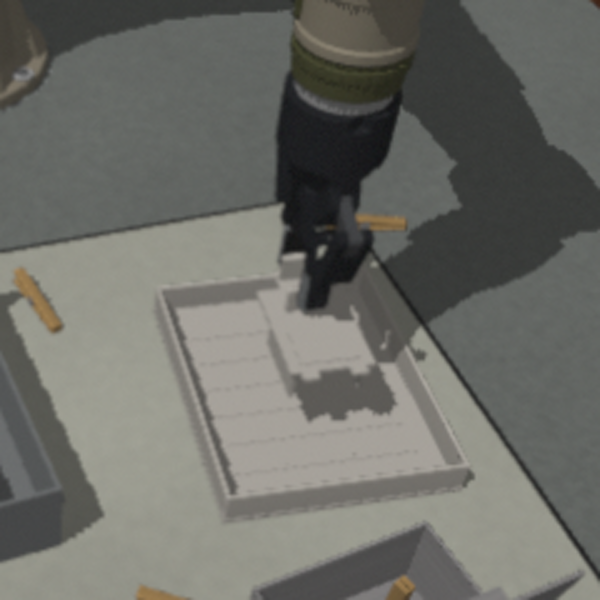

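The cover hangs level over the tray interior, with its shadow inside the walls at crop (350,390). I lower it.

carry_out:
  steps:
    - [-0.067, 0, 0, 0.01, 0, 0, 0]
    - [-0.067, 0, 0, 0.015, 0, 0, 0]
    - [-0.067, 0, 0, 0.012, 0, 0, 0]
    - [-0.067, 0, 0, 0.006, 0, 0, 0]
    - [-0.067, 0, 0, 0.002, 0, 0, 0]
    - [-0.067, 0, 0, 0, 0, 0, 0]

```text
clock: 19.1
tcp_pos: [0.5138, 0.1703, 0.0612]
orientation: [0.0, 0.999, -0.054, 0.0]
wrist_force: [0.2, -0.4, -0.7]
finger_gap: 0.0403
```

carry_out:
  steps:
    - [-0.067, 0, 0, 0.001, 0, 0, 0]
    - [-0.067, 0, 0, 0.001, 0, 0, 0]
    - [-0.067, 0, 0, 0, 0, 0, 0]

```text
clock: 19.48
tcp_pos: [0.5137, 0.1703, 0.0592]
orientation: [0.0, 0.999, -0.054, 0.0]
wrist_force: [0.3, -0.2, -1.7]
finger_gap: 0.0404
```

carry_out:
  steps:
    - [-0.067, 0, 0, 0.001, 0, 0, 0]
    - [-0.067, 0, 0, 0, 0, 0, 0]

```text
clock: 19.73
tcp_pos: [0.5136, 0.1703, 0.0581]
orientation: [0.0, 0.999, -0.054, -0.0]
wrist_force: [0.5, 0.8, -1.1]
finger_gap: 0.0401
```

carry_out:
  steps:
    - [-0.067, 0, 0, 0.0007, 0, 0, 0]
    - [-0.067, 0, 0, 0, 0, 0, 0]

```text
clock: 19.98
tcp_pos: [0.5136, 0.1703, 0.0574]
orientation: [0.0, 0.999, -0.054, -0.0]
wrist_force: [-1.1, -0.1, -0.4]
finger_gap: 0.0399
```

carry_out:
  steps:
    - [-0.067, 0, 0, 0.0005, 0, 0, 0]
    - [-0.067, 0, 0, 0, 0, 0, 0]

```text
clock: 20.23
tcp_pos: [0.5136, 0.1703, 0.0569]
orientation: [0.0, 0.999, -0.054, -0.0]
wrist_force: [-0.1, -0.9, -0.9]
finger_gap: 0.0402
```

carry_out:
  steps:
    - [-0.067, 0, 0, 0.0005, 0, 0, 0]
    - [-0.067, 0, 0, 0, 0, 0, 0]

```text
clock: 20.48
tcp_pos: [0.5136, 0.1703, 0.0564]
orientation: [0.0, 0.999, -0.054, -0.0]
wrist_force: [0.2, -0.8, -0.1]
finger_gap: 0.0401
```

carry_out:
  steps:
    - [-0.067, 0, 0, 0.0005, 0, 0, 0]
    - [-0.067, 0, 0, 0, 0, 0, 0]

```text
clock: 20.72
tcp_pos: [0.5137, 0.1703, 0.0563]
orientation: [-0.0, 0.999, -0.054, 0.0]
wrist_force: [-0.5, 0.8, 2.7]
finger_gap: 0.0398
```

carry_out:
  steps:
    - [-0.067, 0, 0, 0.0005, 0, 0, 0]
    - [-0.067, 0, 0, 0, 0, 0, 0]

```text
clock: 20.98
tcp_pos: [0.5134, 0.1704, 0.0558]
orientation: [-0.0, 0.999, -0.054, -0.0]
wrist_force: [-3.0, 1.2, 5.6]
finger_gap: 0.0398
```

It has landed. I ease off, then open slowly.

carry_out:
  steps:
    - [-0.067, 0, 0, -0.0006, 0, 0, 0]
    - [-0.04, 0, 0, 0, 0, 0, 0]
    - [-0.01, 0, 0, 0, 0, 0, 0]
    - [0.02, 0, 0, 0, 0, 0, 0]
    - [0.06, 0, 0, 0, 0, 0, 0]
    - [0.12, 0, 0, 0, 0, 0, 0]
    - [0.2, 0, 0, 0, 0, 0, 0]
    - [0.3, 0, 0, 0, 0, 0, 0]
    - [0.35, 0, 0, 0, 0, 0, 0]

```text
clock: 22.1
tcp_pos: [0.5136, 0.1703, 0.0561]
orientation: [0.0, 0.999, -0.054, 0.0]
wrist_force: [0.0, 1.0, 0.2]
finger_gap: 0.0574
```

carry_out:
  steps:
    - [0.35, 0, 0, -0.005, 0, 0, 0]
    - [0.35, 0, 0, -0.015, 0, 0, 0]
    - [0.35, 0, 0, -0.03, 0, 0, 0]
    - [0.35, 0, 0, -0.04, 0, 0, 0]
    - [0.35, 0, 0, -0.04, 0, 0, 0]
    - [0.35, -0.04, 0, -0.02, 0, 0, 0]
    - [0.35, -0.04, 0, 0, 0, 0, 0]
    - [0.35, -0.03, 0, 0, 0, 0, 0]
    - [0.35, 0, 0, 0, 0, 0, 0]

```text
clock: 23.22
tcp_pos: [0.4025, 0.1824, 0.2074]
orientation: [-0.0, 0.999, -0.053, 0.0]
wrist_force: [1.0, 0.1, -0.0]
finger_gap: 0.0576
```

Run:
```python
from h import *
sc=cam('scene');t=cam('top');a=cv2.resize(sc['color'][170:330,180:510],None,fx=1.8,fy=1.8,interpolation=cv2.INTER_CUBIC);b=cv2.resize(t['color'][155:325,145:445],(594,306),interpolation=cv2.INTER_CUBIC)
save(np.vstack([a[:, :594],b]) if a.shape[1]>=594 else a,'end.png')
```

```text
(no output)
```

View pics/end.png

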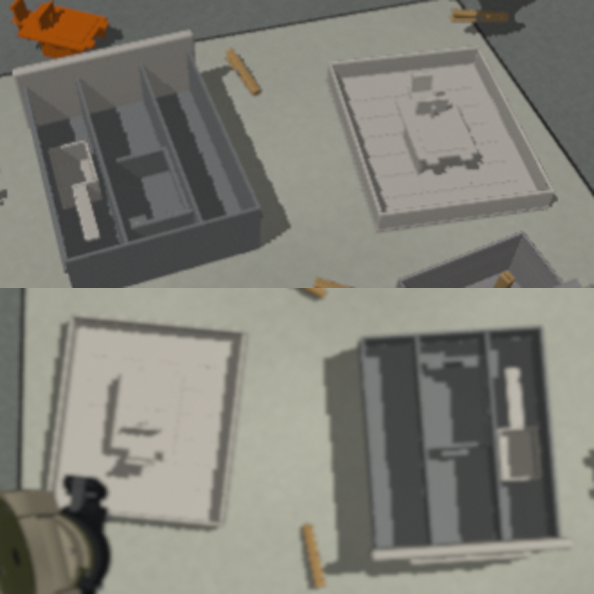

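The cover stands level inside the tray. The drawer's rear corners in the top view are at about (328,184) and (419,177); before they were (328,183) and (418,177), so it hasn't moved.

```bash
python3 -c "
from workcell import env
s=env.get_state();print(s['clock'],s['wrist_force']);print(env.hand_in())"
```

```text
23.325 [ 0.73951541  0.44363803 -0.1807515 ]
the job is handed in; nothing more can be done
None
```

The white cover is unclipped and stands right way up and level inside the rinse tray. I handed the job in at 23.3 s, with the arm clear of everything.

- **Squeeze:** I felt for the bead first, then the rib. The pads touched about 43.8 mm apart, and I closed them to about 40.0 mm, roughly 3.5–4 mm in. The force on the tab itself can't be read directly, so that figure comes from the finger opening. The gap showed no sign of the hard stop.
- **Removal:** I levered the tab end up about 14 mm and drew the cover about 14 mm towards the fascia. Wrist force stayed under 2.5 N throughout. I then lifted it, levelled it and carried it to the tray.
- **Forces:** While closing on the tab, the tool briefly read about 6 N upward, so I raised it slightly. Landing in the tray also read about 6 N, and I eased off before opening.
- **Last checks:** In the final pictures the drawer's rear corners are within about 1 pixel (roughly 2 mm) of where they started. The scoop, tray and look-alikes looked unmoved where the pictures show them. The final crops did not cover the brush, and showed only part of the tin and pegs. No check failed.

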